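# Stand the slumped rosette plaques back on the drying stands

## Task

Two of the three rosette plaques on the wooden drying stands have slumped forward, one on to the jar and one on to the tub. With the fingertips, push each of them gently back over until it leans against the back rest like the third one; do not pick them up or lift them off their stands, and leave everything else where it stands.

Things in the scene. Friction and masses are not known exactly. Their poses are not given: they have to be found in the camera images.
- stand_a: Fixed wooden drying stand, 150 mm wide (own y), plaque_a in it. Origin on the table under mid-groove; own +x points from the open front (robot side) to the back rest, z up. Base board x -30 to 125 mm. Groove 24 mm wide (x -12 to 12 mm), floor 12 mm above the table, front lip 9 mm, rear strip 12 mm high. Rest: two slats raked 15 degrees back, top 136 mm above the table at x 33 mm.
- stand_b: Same kind of stand, with plaque_b in it. The three stands stand in a row about 205 mm apart; which is left, middle and right changes, and each is turned by up to 10 degrees.
- stand_c: Same kind of stand, with plaque_c in it.
- plaque_a: Brown wooden panel 170 mm wide (own y), 150 high (z), 12 thick (x), 0.2-0.4 kg, lower edge loose in the groove of its stand. Slumped forward (top to the robot) 25 degrees from upright on to the jar. Origin: middle of its lower edge, mid-thickness. The face (-x) has rosettes 6-8 mm proud; its top 20 mm is bare.
- plaque_a_top (a point): Middle of plaque_a's top edge (mid-thickness), about 150 mm above the table at first. Pushed some 6 degrees beyond upright, the plaque falls back on the rest by itself; this point is then about 33 mm behind (+x) its stand's origin and 158 mm above the table.
- plaque_b: Panel of the same size, weight and axes as plaque_a, with staggered rosettes; slumped forward about 40 degrees from upright on to the tub.
- plaque_b_top (a point): Middle of plaque_b's top edge, about 130 mm above the table at first; leaning back it reaches the same values as plaque_a_top.
- plaque_c: Panel of the same size and axes, with six bigger rosettes. It already leans 15 degrees back on its rest: leave it alone.
- plaque_c_top (a point): Middle of plaque_c's top edge.
- jar: Amber glass jar with metal lid, 72 mm diameter, 136 mm high, 0.65 kg, loose, in front of plaque_a and up to 30 mm left or right of its middle; plaque_a rests on its lid. Origin: centre of its underside.
- tub: White plastic tub with lid, 90 mm diameter, 112 mm high, 0.9 kg, loose, in front of plaque_b and up to 25 mm left or right of its middle; plaque_b rests on its lid. Origin: centre of its underside.
- glass: Empty drinking glass, 68 mm mouth, 95 mm high, loose, in front of plaque_c. Origin: centre of its underside.
- gold_pot: Low pot of gold paint, 74 mm diameter, 56 mm high, loose, on the table to the left of the stands (+y), towards the robot. Origin: centre of its underside.
- tin: Paint tin, 85 mm diameter, 100 mm high, loose, behind the stands. Origin: centre of its underside.
- brush_jar: Glass jar, 84 mm diameter, with brushes standing in it to 260 mm, loose, to the right of the stands (-y). Origin: centre of its underside.
- cone_tree: Wicker cone tree, 115 mm across the foot, 245 mm high, loose, to the left of the stands (+y). Origin: centre of its underside.
- flat_brush: Brush about 200 mm long lying on the table to the right, near the robot. Origin: its underside.
There are look-alikes about, which are no part of the job. Leave any purple look-alike of the plaque_b alone.

How it is judged:
By the outcome, as a careful person would: the job done as asked, in the order asked, and still so for the second after the job is handed in, with the robot touching nothing.
It also fails if it takes over 59 s, if anything falls off the work surface, if the arm or the gripper's body presses on something with over 40 N, if the wrist force passes 120 N, or if a joint passes its speed limit or range.

## Robot

A 6-joint arm with a two-finger parallel gripper is mounted at the origin on the work surface. World frame = base frame: x ahead of the robot, y to its left, z up, the work surface at z = 0. Lengths are in m, angles in rad, forces in N, time in s.
With the tool pointing down it reaches from about 0.375 to 0.975 m from the base axis. Payload 3.8 kg.
Tool frame: the origin (TCP) lies at the very end of the fingers, on their centre line; the grasp point (between the pads) lies 19 mm behind it; z points along the fingers, y is the line along which they close (so a half turn about z gives the same grasp; the last joint's range is limited). The gripper opens to 85 mm and grips with 20 to 120 N. Pads are 22 mm wide; open, the fingers measure 114 mm over their backs; the gripper's body (76 mm by 85 mm) begins 54 mm behind the grasp point. The pads swing forward as they close: fully open they stand 13 mm farther back than shut.
Start: joints at [-1.141, 0.264, 1.604, -0, 1.274, -0.037], TCP at [0.304, -0.603, 0.231] pointing down, gripper open.
Joint ranges: [-2.63, 2.63], [-0.94, 2.18], [0.31, 2.57], [-1.31, 4.45], [0, 2.66], [-2.55, 2.55]. Speed limits (rad/s): [2.57, 2.57, 3.14, 3.14, 3.14, 3.14].

## Interface

Orientations are given as a rotation vector (axis times angle).
In Python, from workcell import bot, vision gives the robot as it stands. The module is installed in compiled form; this text tells all that it offers.
- The arm moves only by the tool play_rows, never from a script. Its argument "moves" is a list that holds one entry, the list of rows, each a list of 7 numbers: the turn, a rotation vector about the tool's x, y, z as a fraction of full scale, then the shift along the tool's x, y, z as a fraction of full scale, then the finger opening in mm, from 0 to 85.4. In form: [[[ax, ay, az, x, y, z, jaw], ...]]. A call has 1 to 5 rows; each row shifts and turns the commanded pose from where the row before left it, along the tool's axes as they then stand; what a row does not reach is not made up. Full scale, the value 1, is 0.1 m for a shift and 0.5 rad for a turn. A row lasts 1/12 s, in which the tool goes at most 41.7 mm and 7.16 degrees, less where a joint would pass 70% of its speed; a pose out of reach is approached as far as the arm can. A call with a number of a shift or a turn outside -1 to 1 is refused whole. A call with a gripper value outside its range is refused whole. The fingers move at their own pace and stop on an object; "newtons" is the grip in N (left out, the last holds). Time passes only in rows, so rows that do not move let the fingers close. It gives the time, the measured TCP pose, the force, the opening and the grip force at its end, in the units of the state.
- bot.read_state(): the state, without advancing time (a new reading comes with each control period).
- vision.read_camera(name): name is "scene" or "side" or "wrist"; returns a dict with "image" (480x640x3 uint8, red, green, blue), "depth" (480x640 float32, m along the optical axis (not along the pixel's ray), 0 where there is no reading), "K" (3x3 intrinsics, pixels), "R" (3x3) and "t" (3): a world point X has camera coordinates R X + t. Camera axes: x right, y down, z forward; pixel columns grow to the right and rows downward; lengths in m; the calibration is good to about 2 mm. A picture is of the moment at which its call begins.
- bot.finish_job(): hands the job in; it is judged then, once.
The state is a dict: "time": time; "q": joint angles; "joint_vel": joint speeds; "joint_torque": joint torques, N m; "tool_pos": TCP position; "tcp_rot": TCP orientation; "wrist_force": force on the tool from outside, world axes, zero at the start; "torque": the same for the moment, N m; "width": opening from 0.0 (shut) to 1.0 (fully open); "grip_force": force on a finger pad.
Only numpy, scipy, OpenCV 4.12 (cv2) and the standard library are available. Lean on these libraries where they do the work, as an engineer would, in place of code of your own. Each camera call takes 0.05 s, during which the arm holds its last target. There are 200 camera calls.

## Working session

There is one attempt and no reset: what is moved stays moved. The work goes in short steps, Python scripts to look and compute and a tool call to move; the robot and the scene stay as the last step left them, time stands still between calls to the robot, and variables do not carry over. Pictures are saved under pics/ and viewed, at most 10 in all, crops included, and the job is handed in when it is done.

Besides the shell and the picture viewer there is one more tool, called after "Call:" as name(argument=value, ...), one argument or row to a line, values as JSON. play_rows: Moves the arm, as the interface text tells. Its arguments: {"type":"object","properties":{"moves":{"type":"array","items":{"type":"array","items":{"type":"array","items":{"type":"number"}}}},"newtons":{"type":"number"}},"required":["moves"]}

```bash
mkdir -p pics; cat > h.py <<'E'
import numpy as np, cv2
from workcell import bot, vision
def cam(n):
    c=vision.read_camera(n); return c
def cloud(c):
    d=c["depth"]; K=c["K"]; v,u=np.indices(d.shape)
    P=np.stack([(u-K[0,2])/K[0,0]*d,(v-K[1,2])/K[1,1]*d,d],-1)
    X=(P-c["t"])@c["R"]; X[d<=0]=np.nan; return X
def save(c,n): cv2.imwrite("pics/"+n,c["image"][...,::-1])
E
python3 - <<'E'
from h import *
for n in ("scene","side"):
    c=cam(n); save(c,n+"0.png"); np.savez(n+"0.npz",X=cloud(c),**c)
    print(n,-c["R"].T@c["t"])
print(bot.read_state())
E
```

```text
scene [1.26221795 0.14724552 1.03802659]
side [0.25955364 0.69492047 0.91716368]
{'time': 0.1, 'q': array([-1.14092071e+00,  2.64693763e-01,  1.60526360e+00, -1.45649975e-05,
        1.27373142e+00, -3.68869369e-02]), 'joint_vel': array([-1.14081062e-03, -2.73274947e-03, -1.37859345e-03, -9.81723283e-04,
        2.43053668e-03,  6.62721416e-05]), 'joint_torque': array([-2.15536465e-04, -5.16709256e+01, -3.68589127e+01, -8.88905197e-05,
        6.33980439e-03,  1.22884964e-05]), 'tool_pos': array([ 0.30346505, -0.60217216,  0.23006167]), 'tcp_rot': array([-3.05442496e+00, -7.26082969e-01,  6.63835382e-04]), 'wrist_force': array([-0.49171722,  0.59769258,  0.68125129]), 'torque': array([ 0.0115175 , -0.03972824,  0.05542999]), 'grip_force': 0.0, 'width': 0.9971963614765649}
```

View pics/scene0.png

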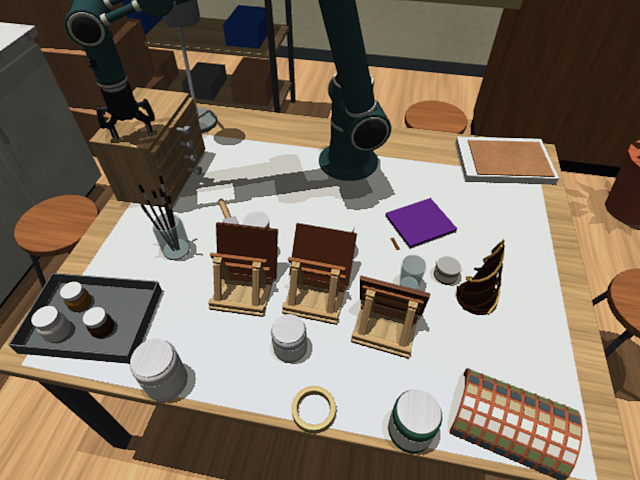

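View pics/side0.png

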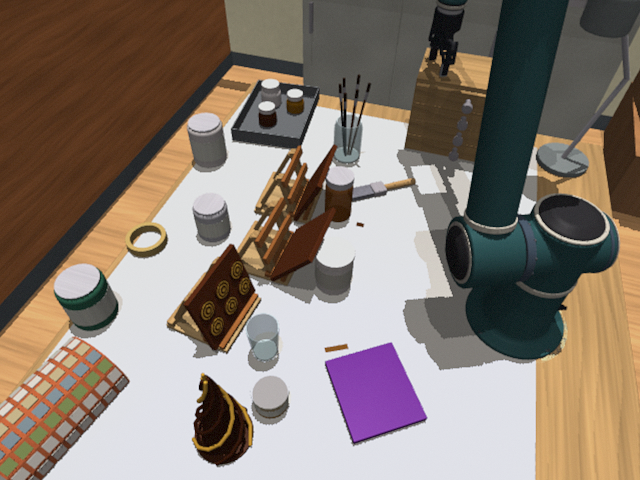

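The scene view shows the three stands. Plaque_a (scene ~(247,243), on the amber jar at side (340,195)) is on the right (-y). Plaque_b (scene ~(325,250), on the white tub at side (335,265)) is in the middle. Plaque_c leans back at scene (393,300), side (225,300). The purple panel at scene (421,222) is the look-alike, lying flat on the table, so I leave it alone.

```bash
python3 - <<'E'
from h import *
D=np.load("scene0.npz"); X=D["X"]; im=D["image"]
hsv=cv2.cvtColor(im,cv2.COLOR_RGB2HSV)
for name,(u,v) in dict(a=(247,240),b=(322,245)).items():
    print(name,hsv[v,u],X[v,u])
    h=hsv.astype(int); ref=h[v,u]
    # back-face plane from a seed, then grow to inliers
    s=X[v-6:v+7,u-15:u+16].reshape(-1,3); 
    for it in range(4):
        m=s.mean(0); n=np.linalg.svd(s-m)[2][2]; n*=np.sign(n[0])
        ok=(abs((X-m)@n)<.004)&(X[...,2]>.03)&(np.hypot(*(X-m)[...,:2].transpose(2,0,1))<.14)
        lab=cv2.connectedComponents(ok.astype(np.uint8))[1]; M=lab==lab[v,u]
        s=X[M]
    print(" n",n,"lean deg",np.degrees(np.arcsin(-n[2]) ) ,"npx",M.sum())
    w=np.array([-n[1],n[0],0]);w/=np.linalg.norm(w); up=np.cross(n,w); up*=np.sign(up[2])
    a=(s-m)@w; b=(s-m)@up
    print(" width",np.ptp(np.percentile(a,[.5,99.5])),"height",np.percentile(b,[.5,99.5]))
    top=m+w*np.percentile(a,[.5,99.5]).mean()+up*np.percentile(b,99.7)-n*.006
    print(" top mid",top,"w",w,"up",up," yaw",np.degrees(np.arctan2(n[1],n[0])))
    bot_=top-up*.150; print(" lower edge",bot_)
# lids and others: points from side camera in regions
Ds=np.load("side0.npz"); Xs=Ds["X"]
for nm,(u,v) in dict(jarlid=(341,178),tublid=(333,253),glass=(263,325),pot=(270,390),ctop=(232,252)).items(): print(nm,Xs[v,u])
XX=np.concatenate([X.reshape(-1,3),Xs.reshape(-1,3)])
for nm,c,z in (("jar",Xs[178,341],.136),("tub",Xs[253,333],.112)):
    q=XX[(abs(XX[:,2]-z)<.004)&(np.hypot(XX[:,0]-c[0],XX[:,1]-c[1])<.08)]; 
    print(nm,len(q),q.min(0),q.max(0))
E
```

```text
a [  8 177  46] [ 0.52475157 -0.20114072  0.11717509]Traceback (most recent call last):
  File "<stdin>", line 10, in <module>
    u, s, vh = gufunc(a, signature=signature)
               ~~~~~~^^^^^^^^^^^^^^^^^^^^^^^^
    raise LinAlgError("SVD did not converge")
numpy.linalg.LinAlgError: SVD did not converge
```

```bash
cat > m.py <<'E'
from h import *
def plaque(X,u,v):
    s=X[v-6:v+7,u-15:u+16].reshape(-1,3); s=s[~np.isnan(s[:,0])]
    for it in range(4):
        m=s.mean(0); n=np.linalg.svd(s-m,full_matrices=False)[2][2]; n*=np.sign(n[0])
        ok=(abs((X-m)@n)<.004)&(X[...,2]>.03)&(np.hypot(*(X-m)[...,:2].transpose(2,0,1))<.14)
        ok=cv2.morphologyEx(ok.astype(np.uint8),cv2.MORPH_CLOSE,np.ones((3,3),np.uint8))
        lab=cv2.connectedComponents(ok)[1]; M=(lab==lab[v,u])&~np.isnan(X[...,0])&(abs((X-m)@n)<.004)
        s=X[M]
    w=np.array([-n[1],n[0],0]);w/=np.linalg.norm(w); up=np.cross(n,w); up*=np.sign(up[2])
    a=(s-m)@w; b=(s-m)@up; A=np.percentile(a,[.5,99.5])
    top=m+w*A.mean()+up*np.percentile(b,99.7)-n*.006
    print(" n",n.round(3),"lean",np.degrees(np.arcsin(n[2])).round(1),"yaw",np.degrees(np.arctan2(n[1],n[0])).round(1),"px",M.sum(),"width",np.ptp(A).round(4),"h",np.ptp(b).round(3))
    print(" top",top.round(4),"low",(top-up*.15).round(4))
if __name__=="__main__":
    X=np.load("scene0.npz")["X"]
    plaque(X,247,240); plaque(X,322,245)
    Xs=np.load("side0.npz")["X"]
    for nm,(u,v) in dict(jarlid=(341,178),tublid=(333,253),glass=(263,325),pot=(270,390),ctop=(232,252)).items(): print(nm,Xs[v,u])
    XX=np.concatenate([X.reshape(-1,3),Xs.reshape(-1,3)])
    for nm,c,z in (("jar",Xs[178,341],.136),("tub",Xs[253,333],.112)):
        for src in (X.reshape(-1,3),Xs.reshape(-1,3)):
            q=src[(abs(src[:,2]-z)<.006)&(np.hypot(src[:,0]-c[0],src[:,1]-c[1])<.06)]
            if len(q): print(nm,len(q),q.min(0),q.max(0))
E
python3 m.py
```

```text
n [0.902 0.039 0.43 ] lean 25.4 yaw 2.5 px 1886 width 0.1688 h 0.141
 top [ 0.5022 -0.2033  0.1536] low [ 0.5666 -0.2005  0.0181]
 n [ 0.757 -0.028  0.653] lean 40.8 yaw -2.1 px 2017 width 0.1678 h 0.14
 top [0.4504 0.0056 0.1322] low [0.5483 0.002  0.0186]
jarlid [ 0.46161077 -0.18218517  0.13741144]
tublid [0.41713189 0.03936049 0.1148584 ]
glass [0.51329185 0.22408085 0.05469374]
pot [0.44779491 0.35193975 0.05585297]
ctop [0.61209997 0.13333723 0.15220863]
jar 397 [ 0.43111142 -0.22658019  0.13018809] [ 0.5208658  -0.14936201  0.14199459]
jar 481 [ 0.43166907 -0.23344622  0.13032883] [ 0.51810434 -0.15572154  0.14197149]
tub 485 [ 0.3697235  -0.0126213   0.10633084] [0.47686223 0.0777218  0.11786893]
tub 1032 [ 0.37050484 -0.01492573  0.10632211] [0.47661811 0.07788111 0.11787736]
```

```bash
python3 - <<'E'
from h import *
from scipy.spatial.transform import Rotation as R
s=bot.read_state(); M=R.from_rotvec(s["tcp_rot"]).as_matrix(); print(M.round(3)); print("yaw tool x",np.degrees(np.arctan2(M[1,0],M[0,0])))
X=np.load("scene0.npz")["X"].reshape(-1,3);Y=np.load("side0.npz")["X"].reshape(-1,3); P=np.concatenate([X,Y]); 
q=P[(P[:,2]>.17)&(P[:,0]>.25)&(P[:,0]<.7)&(abs(P[:,1])<.75)]
# tall things: coarse grid of max height
for iy in np.arange(-.75,.45,.05):
    print(round(iy,2),[int(1000*np.nanmax(z)) if (z:=P[(abs(P[:,0]-x)<.025)&(abs(P[:,1]-iy)<.025)][:,2]).size else -1 for x in np.arange(.25,.75,.05)])
E
```

```text
[[ 0.893  0.45  -0.001]
 [ 0.45  -0.893  0.002]
 [ 0.    -0.002 -1.   ]]
yaw tool x 26.74376571681212
-0.75 [240, 3, 7, 7, 8, 6, 8, 7, 8, 3]
-0.7 [245, 247, 245, 9, 9, 8, 10, 9, 8, 50]
-0.65 [606, 615, 505, 9, 9, 9, 8, 10, 53, 73]
-0.6 [611, 622, 625, 9, 9, 8, 8, 9, 49, 74]
-0.55 [603, 617, 624, 9, 9, 9, 8, 8, 52, 14]
-0.5 [233, 624, 609, 8, 10, 251, 101, 8, 51, 12]
-0.45 [9, 632, 9, 9, 258, 251, 267, 9, 51, 42]
-0.4 [626, 629, 10, 8, 110, 249, 261, 8, 50, 51]
-0.35 [9, 26, 27, 26, 11, 9, 8, 8, 8, 9]
-0.3 [9, 9, 25, 27, 23, 158, 132, 136, 12, 8]
-0.25 [11, 9, 8, 22, 138, 157, 135, 142, 128, 35]
-0.2 [9, 9, 9, 7, 143, 156, 130, 141, 35, 33]
-0.15 [9, 8, 9, 8, 142, 157, 123, 143, 122, 36]
-0.1 [8, 9, 9, 8, 136, 154, 116, 129, 32, 28]
-0.05 [10, 10, 8, 6, 138, 117, 140, 143, 87, 104]
0.0 [9, 8, 114, 120, 138, 117, 139, 141, 34, 105]
0.05 [9, 8, 116, 118, 137, 120, 137, 141, 92, 8]
0.1 [7, 8, 9, 116, 137, 120, 127, 165, 161, 32]
0.15 [24, 8, 8, 8, 9, 9, 26, 165, 162, 84]
0.2 [26, 25, 24, 8, 7, 101, 27, 163, 164, 34]
0.25 [24, 26, 25, 10, 99, 99, 100, 158, 164, 108]
0.3 [25, 24, 26, 53, 61, 100, 100, 133, 163, 7]
0.35 [25, 23, 9, 62, 62, 61, 9, 8, 9, 7]
0.4 [21, 23, 8, 58, 83, 211, 172, 8, 8, 9]
```

Call:
play_rows(
  moves=[
    [[0,0,0,0,0,-0.35,45],[0,0,0.21,0,0,-0.35,45],[0,0,0.21,0,0,0,45],[0,0,0.21,0,0,0,45],[0,0,0.215,0,0,0,45]],
  ],
)

```text
time: 0.52
tool_pos: [0.3039, -0.603, 0.3021]
tcp_rot: [3.14, 0.061, 0.001]
wrist_force: [-0.8, 0.5, 0.0]
width: 0.524
grip_force: 0.0
```

Call:
play_rows(
  moves=[
    [[0,0,0,0.1,-0.38,0,45],[0,0,0,0.1,-0.38,0,45],[0,0,0,0.1,-0.38,0,45],[0,0,0,0.15,-0.38,0,45],[0,0,0,0.15,-0.38,0,45]],
  ],
)

```text
time: 0.93
tool_pos: [0.355, -0.4084, 0.3006]
tcp_rot: [-3.14, -0.068, 0.001]
wrist_force: [0.8, -0.7, 0.5]
width: 0.53
grip_force: 0.0
```

Call:
play_rows(
  moves=[
    [[0,0,0,0.15,-0.38,0,45],[0,0,0,0.15,-0.38,0,45],[0,0,0,0.2,-0.38,0,45],[0,0,0,0.2,-0.38,0.2,45],[0,0,0,0.2,-0.38,0.3,45]],
  ],
)

```text
time: 1.35
tool_pos: [0.4322, -0.2289, 0.262]
tcp_rot: [3.138, 0.07, 0.008]
wrist_force: [1.3, 0.3, -0.8]
width: 0.528
grip_force: 0.0
```

Call:
play_rows(
  moves=[
    [[0,0,0,0,0,0,45],[0,0,0,0,0,0,45]],
  ],
)

```text
time: 1.52
tool_pos: [0.4295, -0.228, 0.2577]
tcp_rot: [-3.139, -0.076, 0.006]
wrist_force: [-0.2, -0.2, -0.5]
width: 0.529
grip_force: 0.0
```

```bash
python3 - <<'E'
from h import *
from scipy.spatial.transform import Rotation as R
s=bot.read_state(); print(s["tool_pos"],s["tcp_rot"],s["wrist_force"])
c=cam("side"); X=cloud(c); save(c,"side1.png")
p=s["tool_pos"]; q=X[(np.hypot(X[...,0]-p[0],X[...,1]-p[1])<.07)&(X[...,2]>.16)]
if len(q): print(np.percentile(q[:,2],[0,1,3,5]), q[q[:,2]<q[:,2].min()+.012].min(0), q[q[:,2]<q[:,2].min()+.012].max(0))
M=R.from_rotvec(s["tcp_rot"]).as_matrix()
print("tool shift", M.T@(np.array([.462,-.203,.150])-p))
E
```

```text
[ 0.42951288 -0.2280119   0.25772997] [-3.13864872 -0.07582374  0.00577268] [-0.19870063 -0.15875771 -0.53415638]
[0.26040449 0.27425522 0.29198243 0.31861768] [ 0.41688529 -0.25556378  0.26040449] [ 0.43823994 -0.19430543  0.27199941]
tool shift [ 0.03404765 -0.02318664  0.10765636]
```

View pics/side1.png

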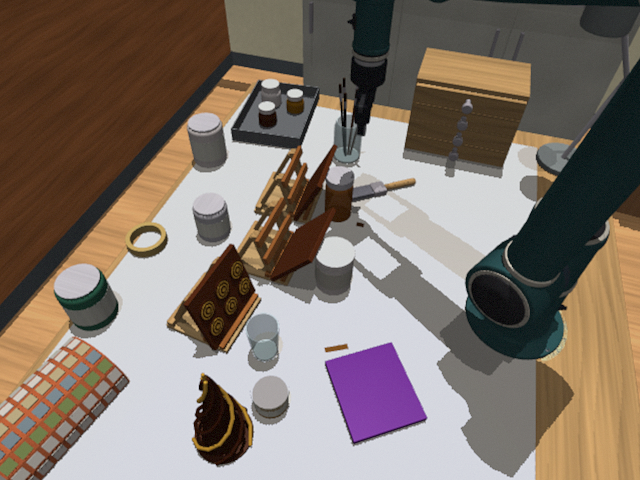

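The gripper (side (365,105)) is hanging clear of everything, about 12 cm above the jar. The tips sit about 3 mm above the TCP at this opening.

Call:
play_rows(
  moves=[
    [[0,0,0,0,-0.23,0.2,45],[0,0,0,0.1,0,0.3,45],[0,0,0,0.1,0,0.3,45],[0,0,0,0,0,0.26,45],[0,0,0,0,0,0,45]],
  ],
)

```text
time: 1.98
tool_pos: [0.4459, -0.2063, 0.1491]
tcp_rot: [-3.137, -0.067, 0.013]
wrist_force: [-1.0, 0.7, -0.6]
width: 0.524
grip_force: 0.0
```

Call:
play_rows(
  moves=[
    [[0,0,0,0,0,0,45]],
  ],
)

```text
time: 2.07
tool_pos: [0.4481, -0.2074, 0.1533]
tcp_rot: [-3.14, -0.067, 0.004]
wrist_force: [0.3, -0.9, -0.4]
width: 0.524
grip_force: 0.0
```

Call:
play_rows(
  moves=[
    [[0,0,0,0,-0.03,0.05,45],[0,0,0,0,0,0,45],[0,0,0,0,0,0,45],[0,0,0,0,0,0,45]],
  ],
)

```text
time: 2.4
tool_pos: [0.45, -0.2041, 0.1504]
tcp_rot: [3.139, 0.069, 0.004]
wrist_force: [0.0, 0.1, 1.2]
width: 0.527
grip_force: 0.0
```

```bash
python3 - <<'E'
from h import *
for i in range(3):
    c=cam("side"); s=bot.read_state(); print(s["tool_pos"],s["tcp_rot"])
X=cloud(c);p=s["tool_pos"]; 
im=c["image"][120:250,250:430]; cv2.imwrite("pics/crop2.png",cv2.resize(im[...,::-1],None,fx=4,fy=4))
q=X[(np.hypot(X[...,0]-p[0],X[...,1]-p[1])<.06)&(X[...,2]>.142)&(X[...,0]<.48)]
print(np.percentile(q[:,2],[0,1,3,5]))
E
```

```text
[ 0.44983168 -0.20393654  0.15019771] [3.13961347 0.06935768 0.00326184]
[ 0.4497138  -0.20380743  0.14995129] [3.13982855e+00 6.95339776e-02 2.75108460e-03]
[ 0.44956451 -0.20367157  0.14968971] [3.14005757e+00 6.96720239e-02 2.04818397e-03]
[0.14228821 0.16952752 0.20694123 0.22854614]
```

View pics/crop2.png

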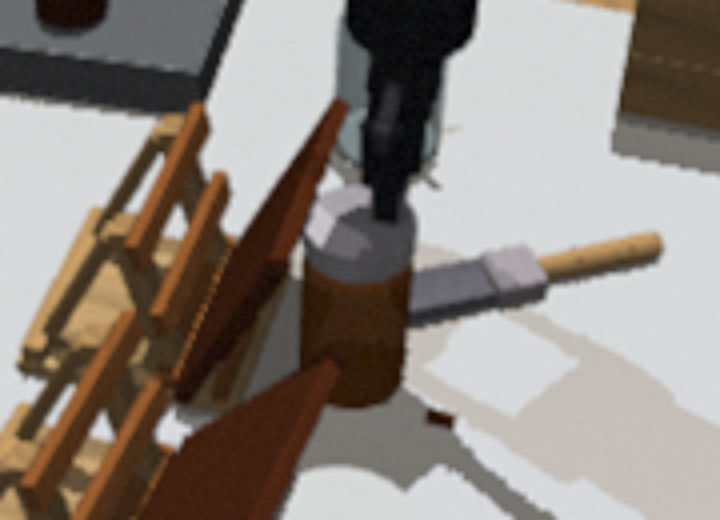

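The fingers (crop ~(390,215)) are just above the front half of the jar lid, with the plaque's top edge ahead. I lower to about 7 mm over the lid and start pushing.

Call:
play_rows(
  moves=[
    [[0,0,0,0,0,0.09,45],[0,0,0,0.1,0,0,45],[0,0,0,0.1,0,0,45],[0,0,0,0.08,0,0,45],[0,0,0,0,0,0,45]],
  ],
)

```text
time: 2.97
tool_pos: [0.4795, -0.2023, 0.1401]
tcp_rot: [3.14, 0.071, 0.002]
wrist_force: [0.6, -0.1, -0.4]
width: 0.525
grip_force: 0.0
```

Call:
play_rows(
  moves=[
    [[0,0,0,0.05,0,0,45],[0,0,0,0.05,0,0,45],[0,0,0,0.05,0,0,45],[0,0,0,0.05,0,0,45]],
  ],
)

```text
time: 3.3
tool_pos: [0.4973, -0.2013, 0.1398]
tcp_rot: [-3.141, -0.07, 0.001]
wrist_force: [-0.9, -0.1, 1.1]
width: 0.53
grip_force: 0.4
```

Call:
play_rows(
  moves=[
    [[0,0,0,0.05,0,0,45],[0,0,0,0.05,0,0,45],[0,0,0,0.05,0,0,45],[0,0,0,0.05,0,0,45]],
  ],
)

```text
time: 3.63
tool_pos: [0.5176, -0.2004, 0.1399]
tcp_rot: [3.141, 0.069, 0.0]
wrist_force: [-0.4, -0.2, -0.1]
width: 0.529
grip_force: 0.3
```

```bash
python3 - <<'E'
from m import *
c=cam("scene"); X=cloud(c); save(c,"scene3.png"); plaque(X,247,245)
E
```

```text
n [0.973 0.041 0.227] lean 13.1 yaw 2.4 px 1577 width 0.1687 h 0.14
 top [ 0.5321 -0.2019  0.164 ] low [ 0.5661 -0.2005  0.0179]
```

Call:
play_rows(
  moves=[
    [[0,0,0,0.05,0,0,45],[0,0,0,0.05,0,0,45],[0,0,0,0.05,0,0,45],[0,0,0,0.05,0,0,45],[0,0,0,0.05,0,0,45]],
  ],
)

```text
time: 4.1
tool_pos: [0.5426, -0.1993, 0.1398]
tcp_rot: [-3.141, -0.07, -0.0]
wrist_force: [0.1, 0.7, 0.3]
width: 0.529
grip_force: 0.1
```

Call:
play_rows(
  moves=[
    [[0,0,0,0.03,0,0,45],[0,0,0,0.03,0,0,45],[0,0,0,0.03,0,0,45],[0,0,0,0.03,0,0,45]],
  ],
)

```text
time: 4.43
tool_pos: [0.5542, -0.1987, 0.1398]
tcp_rot: [-3.141, -0.07, 0.0]
wrist_force: [-0.6, -0.5, -0.1]
width: 0.535
grip_force: 0.1
```

```bash
python3 - <<'E'
from m import *
c=cam("scene"); X=cloud(c); plaque(X,247,243)
E
```

```text
n [ 0.678  0.15  -0.72 ] lean -46.1 yaw 12.5 px 234 width 0.1668 h 0.153
 top [ 0.5811 -0.1983  0.1732] low [ 0.4757 -0.2216  0.0691]
```

Call:
play_rows(
  moves=[
    [[0,0,0,0.03,0,0,45],[0,0,0,0.03,0,0,45],[0,0,0,0.03,0,0,45],[0,0,0,0.03,0,0,45],[0,0,0,0.03,0,0,45]],
  ],
)

```text
time: 4.9
tool_pos: [0.5691, -0.1981, 0.1397]
tcp_rot: [-3.141, -0.069, 0.001]
wrist_force: [-1.0, 0.2, -0.8]
width: 0.529
grip_force: 0.3
```

Call:
play_rows(
  moves=[
    [[0,0,0,0.03,0,0,45],[0,0,0,0.02,0,0,45],[0,0,0,0,0,0,45],[0,0,0,0,0,0,45]],
  ],
)

```text
time: 5.23
tool_pos: [0.5744, -0.1979, 0.1399]
tcp_rot: [3.141, 0.07, 0.001]
wrist_force: [-0.3, -0.1, -0.3]
width: 0.529
grip_force: 0.0
```

```bash
python3 - <<'E'
from m import *
c=cam("side"); im=c["image"][100:300,220:420]; cv2.imwrite("pics/crop4.png",cv2.resize(im[...,::-1],None,fx=3,fy=3))
E
```

```text
(no output)
```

View pics/crop4.png

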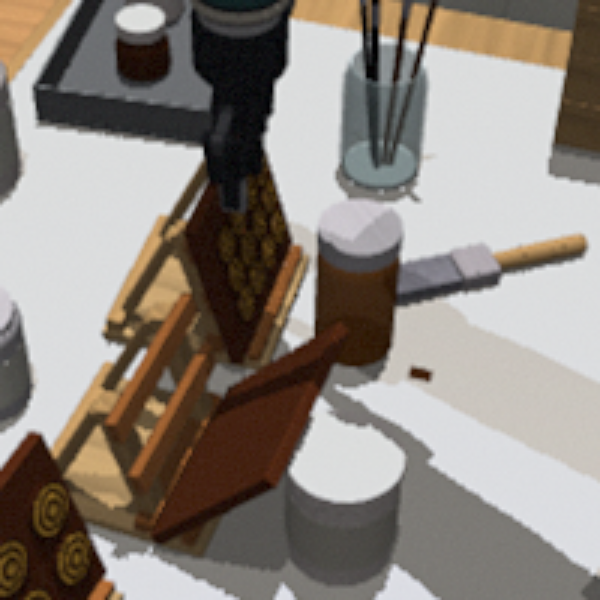

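Plaque_a now leans back on its rest (crop ~(245,250)), and the jar is still in place. Next I retract and go to plaque_b.

Call:
play_rows(
  moves=[
    [[0,0,0,-0.1,0,0,45],[0,0,0,-0.3,0,-0.1,45],[0,0,0,-0.3,0,-0.25,45],[0,0,0,-0.3,0,-0.25,45],[0,0,0.16,-0.3,-0.3,0,45]],
  ],
)

```text
time: 5.7
tool_pos: [0.445, -0.1783, 0.2051]
tcp_rot: [3.135, -0.061, 0.013]
wrist_force: [1.4, 0.6, 1.4]
width: 0.531
grip_force: 0.0
```

Call:
play_rows(
  moves=[
    [[0,0,0,-0.3,-0.38,0,45],[0,0,0,-0.1,-0.38,0,45],[0,0,0,0,-0.38,0,45],[0,0,0,0,-0.38,0,45],[0,0,0,0,0,0,45]],
  ],
)

```text
time: 6.12
tool_pos: [0.4115, -0.021, 0.1999]
tcp_rot: [-3.138, 0.048, -0.001]
wrist_force: [0.6, -0.3, -0.4]
width: 0.528
grip_force: 0.0
```

```bash
python3 - <<'E'
from m import *
from scipy.spatial.transform import Rotation as R
c=cam("scene"); X=cloud(c); save(c,"scene5.png"); plaque(X,322,245)
q=X[(abs(X[...,1]+.2)<.03)&(abs(X[...,0]-.59)<.05)&(X[...,2]>.15)]; print("a top edge pts",np.median(q,0),q.max(0))
s=bot.read_state(); M=R.from_rotvec(s["tcp_rot"]).as_matrix(); p=s["tool_pos"]
print(p,"yaw",np.degrees(np.arctan2(M[1,0],M[0,0])),"shift",M.T@(np.array([.405,.0055,.117])-p))
E
```

```text
n [ 0.764 -0.028  0.645] lean 40.2 yaw -2.1 px 2036 width 0.1684 h 0.141
 top [0.4507 0.0053 0.1325] low [0.5474 0.0018 0.0179]
a top edge pts [ 0.59575927 -0.19919208  0.15998103] [ 0.60256097 -0.17001802  0.16702818]
[ 0.41186754 -0.02354916  0.19995473] yaw -1.7085950236747274 shift [-0.00779444 -0.02878809  0.08296382]
```

Call:
play_rows(
  moves=[
    [[0,0,0,-0.08,-0.28,0,45],[0,0,0,0,0,0.25,45],[0,0,0,0,0,0.25,45],[0,0,0,0,0,0.2,45],[0,0,0,0,0,0,45]],
  ],
)

```text
time: 6.58
tool_pos: [0.4018, 0.0012, 0.1257]
tcp_rot: [3.141, -0.057, -0.013]
wrist_force: [-0.9, 0.3, -1.0]
width: 0.529
grip_force: 0.0
```

Call:
play_rows(
  moves=[
    [[0,0,0,0,0,0,45],[0,0,0,0,0,0,45],[0,0,0,0,0,0,45]],
  ],
)

```text
time: 6.83
tool_pos: [0.4072, 0.0013, 0.1315]
tcp_rot: [3.141, -0.057, 0.005]
wrist_force: [-0.8, 0.6, 0.7]
width: 0.524
grip_force: 0.0
```

Call:
play_rows(
  moves=[
    [[0,0,0,0,-0.04,0.07,45],[0,0,0,0,0,0.06,45],[0,0,0,0,0,0,45],[0,0,0,0,0,0,45],[0,0,0,0,0,0,45]],
  ],
)

```text
time: 7.25
tool_pos: [0.4059, 0.006, 0.1168]
tcp_rot: [3.141, -0.056, -0.0]
wrist_force: [-0.8, 0.3, -0.2]
width: 0.526
grip_force: 0.0
```

```bash
python3 - <<'E'
from m import *
c=cam("side"); s=bot.read_state(); print(s["tool_pos"],s["wrist_force"])
im=c["image"][180:330,250:450]; cv2.imwrite("pics/crop6.png",cv2.resize(im[...,::-1],None,fx=4,fy=4))
E
```

```text
[0.4060015  0.00600101 0.11687737] [ 0.23633254  0.30879081 -0.40838043]
```

View pics/crop6.png

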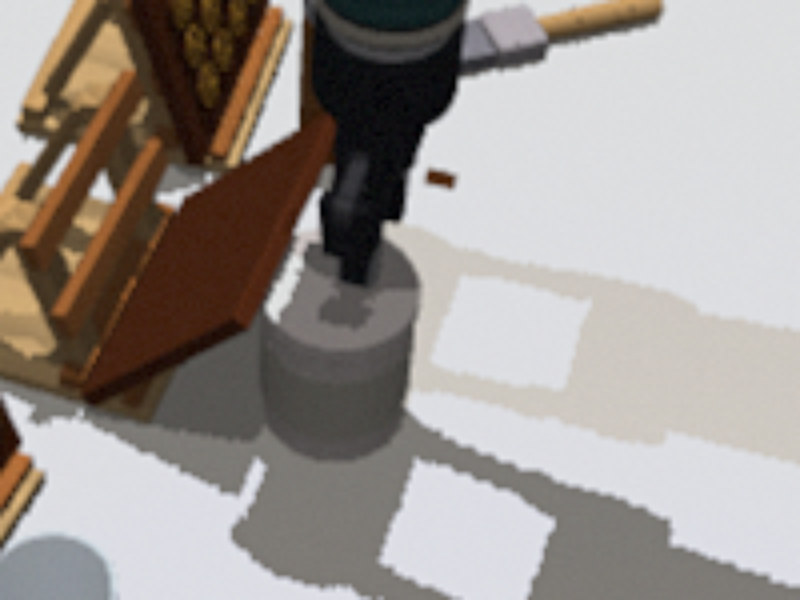

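The tip (crop ~(355,275)) is just above the tub lid in front of plaque_b's top edge, touching nothing.

Call:
play_rows(
  moves=[
    [[0,0,0,0.1,0,0,45],[0,0,0,0.1,0,0,45],[0,0,0,0.05,0,0,45],[0,0,0,0.05,0,0,45],[0,0,0,0.05,0,0,45]],
  ],
)

```text
time: 7.72
tool_pos: [0.4409, 0.0047, 0.1167]
tcp_rot: [-3.141, 0.056, 0.004]
wrist_force: [-4.2, 0.5, 2.2]
width: 0.528
grip_force: 1.6
```

Call:
play_rows(
  moves=[
    [[0,0,0,0.05,0,0,45],[0,0,0,0.05,0,0,45],[0,0,0,0.05,0,0,45],[0,0,0,0.05,0,0,45]],
  ],
)

```text
time: 8.05
tool_pos: [0.4614, 0.004, 0.1168]
tcp_rot: [-3.141, 0.056, -0.0]
wrist_force: [-1.3, 1.0, 0.9]
width: 0.529
grip_force: 1.0
```

```bash
python3 - <<'E'
from m import *
c=cam("scene"); X=cloud(c); plaque(X,322,250)
E
```

```text
n [ 0.878 -0.03   0.478] lean 28.6 yaw -2.0 px 1933 width 0.1685 h 0.142
 top [0.4753 0.0044 0.1496] low [0.547  0.002  0.0178]
```

Call:
play_rows(
  moves=[
    [[0,0,0,0.06,0,-0.02,45],[0,0,0,0.06,0,-0.02,45],[0,0,0,0.06,0,-0.02,45],[0,0,0,0.06,0,-0.02,45],[0,0,0,0.06,0,-0.02,45]],
  ],
)

```text
time: 8.52
tool_pos: [0.492, 0.0029, 0.1273]
tcp_rot: [3.141, -0.056, 0.002]
wrist_force: [0.6, -0.6, 0.6]
width: 0.528
grip_force: 0.3
```

Call:
play_rows(
  moves=[
    [[0,0,0,0.05,0,-0.02,45],[0,0,0,0.05,0,-0.02,45],[0,0,0,0.05,0,-0.02,45],[0,0,0,0.05,0,-0.02,45],[0,0,0,0.04,0,-0.02,45]],
  ],
)

```text
time: 8.93
tool_pos: [0.5155, 0.002, 0.137]
tcp_rot: [3.141, -0.056, 0.0]
wrist_force: [0.0, -0.1, -0.1]
width: 0.527
grip_force: 0.1
```

Call:
play_rows(
  moves=[
    [[0,0,0,0.04,0,-0.01,45],[0,0,0,0.03,0,-0.01,45],[0,0,0,0.03,0,0,45],[0,0,0,0.03,0,0,45],[0,0,0,0.03,0,0,45]],
  ],
)

```text
time: 9.35
tool_pos: [0.531, 0.0015, 0.1387]
tcp_rot: [-3.141, 0.056, 0.0]
wrist_force: [0.2, 0.7, -0.2]
width: 0.528
grip_force: 0.1
```

Call:
play_rows(
  moves=[
    [[0,0,0,0.03,0,0,45],[0,0,0,0.03,0,0,45],[0,0,0,0.03,0,0,45],[0,0,0,0.03,0,0,45],[0,0,0,0.03,0,0,45]],
  ],
)

```text
time: 9.77
tool_pos: [0.5459, 0.001, 0.1387]
tcp_rot: [3.141, -0.056, -0.001]
wrist_force: [0.3, 0.1, 0.7]
width: 0.528
grip_force: 0.3
```

Call:
play_rows(
  moves=[
    [[0,0,0,0.03,0,0,45],[0,0,0,0.03,0,0,45],[0,0,0,0.03,0,0,45],[0,0,0,0,0,0,45],[0,0,0,0,0,0,45]],
  ],
)

```text
time: 10.18
tool_pos: [0.555, 0.0006, 0.1387]
tcp_rot: [3.141, -0.056, -0.0]
wrist_force: [0.0, -0.1, -1.1]
width: 0.524
grip_force: 0.2
```

Call:
play_rows(
  moves=[
    [[0,0,0,-0.1,0,0,45],[0,0,0,-0.3,0,-0.1,45],[0,0,0,-0.3,0,-0.25,45],[0,0,0,-0.3,0,-0.3,45],[0,0,0,-0.2,0,-0.3,45]],
  ],
)

```text
time: 10.6
tool_pos: [0.4316, 0.0051, 0.2328]
tcp_rot: [-3.141, 0.056, 0.006]
wrist_force: [-0.2, 0.4, 1.2]
width: 0.529
grip_force: 0.0
```

```bash
python3 - <<'E'
from m import *
c=cam("side"); save(c,"side7.png"); Xs=cloud(c); c=cam("scene"); X=cloud(c); s=bot.read_state(); print(s["tool_pos"])
for nm,y,x in (("a",-.2,.59),("b",.003,.572)):
    q=X[(abs(X[...,1]-y)<.03)&(abs(X[...,0]-x)<.05)&(X[...,2]>.155)]; print(nm,len(q),np.median(q,0),q.max(0))
Y0=np.load("side0.npz")["X"]
for nm,x,y,z in (("jar",.467,-.188,.138),("tub",.415,.032,.114)):
    for A in (Y0,Xs):
        q=A[(abs(A[...,2]-z)<.006)&(np.hypot(A[...,0]-x,A[...,1]-y)<.06)]; print(nm,q.min(0),q.max(0))
E
```

```text
[0.43568841 0.00495753 0.23884327]
a 108 [ 0.59542148 -0.20006696  0.16087531] [ 0.60166503 -0.17015991  0.16534215]
b 116 [0.57551664 0.00273479 0.16003691] [0.58156447 0.03276342 0.16436429]
jar [ 0.43166907 -0.23344622  0.13208145] [ 0.51919881 -0.15572154  0.14348319]
jar [ 0.43098557 -0.22400676  0.13253675] [ 0.48167532 -0.16197904  0.14227466]
tub [ 0.37086162 -0.01492573  0.10813379] [0.47454133 0.07788111 0.11966744]
tub [ 0.37033373 -0.01554678  0.1080006 ] [0.45915765 0.07675437 0.11848203]
```

View pics/side7.png

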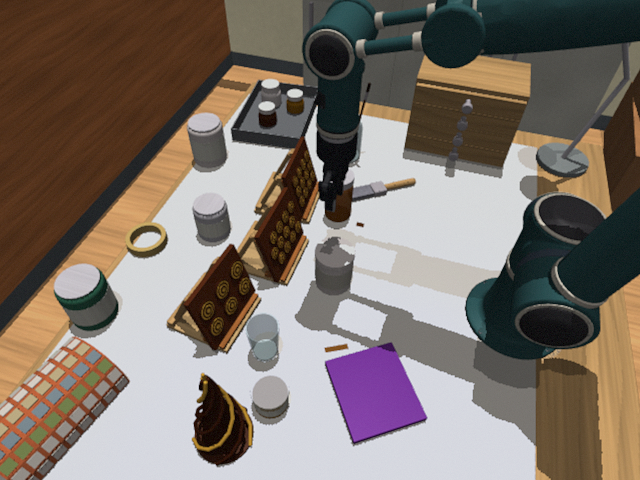

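All three plaques now lean back (side (300,185), (280,235), (225,300)). The jar and tub have not moved, and the arm is clear.

Call:
play_rows(
  moves=[
    [[0,0,0,0,0,-0.2,45],[0,0,0,0,0,0,45],[0,0,0,0,0,0,45],[0,0,0,0,0,0,45],[0,0,0,0,0,0,45]],
  ],
)

```text
time: 11.12
tool_pos: [0.4348, 0.0049, 0.2517]
tcp_rot: [-3.141, 0.056, 0.004]
wrist_force: [-0.5, 0.0, 0.3]
width: 0.53
grip_force: 0.0
```

```bash
python3 -c "
from workcell import bot
print(bot.finish_job())"
```

```text
the job is handed in; nothing more can be done
None
```

Plaque_a and plaque_b now lean back on their rests like plaque_c, the jar and tub measured unmoved, nothing else was touched, and the job was handed in at about 11 s of the 59 s allowed.

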